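Fetch a stone from behind the instruments in a gem caddy

TASK

In the dark caddy the low orange loupe case and the two tall things (amber bottle with blue cap, white lens barrel) stand, seen from the robot, in front of two mounted stones. First clear all three onto the aluminium side tray, standing upright; then fetch the green stone and set it in the middle of the round light stage; then put the others back upright in the middle of the pads of their own colour (orange case on orange, blue-capped bottle on blue, white barrel on white), the low case first and the two tall ones only after it. Leave the red stone where it is, set things down rather than drop them, and never tip one over.

Things in the scene. Friction and masses are not known exactly. Their poses are not given: they have to be found in the camera images.
- green_stone: mounted green stone to be fetched: black round puck 44 mm in diameter and 30 mm high with a green band, a green cut stone 28 mm wide rising 6 mm on top (36 mm in all), 60 g. Origin: centre of its underside; z up. It stands directly on the caddy floor in the back row, 76 mm from the red one, centre to centre. The back row lies 52 mm beyond the row of pads in the caddy's +x direction, offset 38 mm sideways from them.
- red_stone: mounted red stone, same shape and sizes as the green one but red. Must stay where it is. Origin: centre of its underside. In the two +x corners of the caddy, about 76 mm from the nearest stone, stand brass weights 20 mm high and 18 mm wide, not part of the job.
- loupe_case: low orange rectangular case with a black seam line, 48 mm (its x) by 36 mm (its y) by 30 mm high, 70 g. Origin: centre of its underside; z up. Starts on the orange pad, its x within 0.1 rad of the pad's x; gripped most freely across its 36 mm width.
- fluid_bottle: tall round closed amber bottle with a white label and a blue cap, 110 mm high: body 40 mm in diameter up to 78 mm, then a shoulder; cap 32 mm in diameter from 86 mm to 110 mm; 120 g. Origin: centre of its underside; z up. Starts on the blue pad.
- lens_barrel: tall round white lens barrel with three black rings and a black dot on top, a plain cylinder 42 mm in diameter, 110 mm high, 150 g. Origin: centre of its underside; z up. Starts on the white pad.
- pad_orange: orange rectangular pad, 54 mm (x) by 66 mm (y), 3 mm thick, fixed; home of the loupe case. Origin: centre of its underside, its top is 3 mm above; x and y along its sides, and along the caddy's. It lies on the caddy floor.
- pad_blue: blue rectangular pad, home of the blue-capped bottle; the same as the orange one. The pads lie in a row along y, 76 mm apart, in any order, on the 5 mm floor of the caddy: a dark fixed tray 170 (x) by 260 mm (y), walls 5 mm thick, rim 12 mm above the table. The row is 30 mm to the -x side of its middle.
- pad_white: white rectangular pad, home of the white lens barrel; the same as the orange one.
- side_tray: empty aluminium tray, fixed, 150 mm (x) by 260 mm (y), floor 5 mm thick, walls 5 mm thick, rim 12 mm above the table. Origin: centre of its underside, on the table; x and y along its sides. The caddy and the tray may be on either side of the robot.
- light_stage: round black fixed light stage, 92 mm in diameter, 30 mm high, with a flat top and a warm-white lit disc 64 mm in diameter in its middle, flush with the top. Origin: centre of its underside, on the table.

How it is judged:
By the outcome, as a careful person would: the job done as asked, in the order asked, and still so for the second after the job is handed in, with the robot touching nothing.
It also fails if it takes over 147 s, if anything falls off the work surface, if the arm or the gripper's body presses on something with over 40 N, if the wrist force passes 120 N, or if a joint passes its speed limit or range.

ROBOT

A 7-joint arm with a two-finger parallel gripper is mounted at the origin on the work surface. World frame = base frame: x ahead of the robot, y to its left, z up, the work surface at z = 0. Lengths are in m, angles in rad, forces in N, time in s.
With the tool pointing down it reaches from about 0.425 to 0.975 m from the base axis. Payload 16.7 kg.
Tool frame: the origin (TCP) lies at the very end of the fingers, on their centre line; the grasp point (between the pads) lies 19 mm behind it; z points along the fingers, y is the line along which they close (so a half turn about z gives the same grasp; the last joint's range is limited). The gripper opens to 85 mm and grips with 20 to 120 N. Pads are 22 mm wide; open, the fingers measure 114 mm over their backs; the gripper's body (76 mm by 85 mm) begins 54 mm behind the grasp point. The pads swing forward as they close: fully open they stand 13 mm farther back than shut.
Start: joints at [1.062, 0.426, 0.074, 1.606, -0.034, 1.111, -0.067], TCP at [0.237, -0.632, 0.231] pointing down, gripper open.
Joint ranges: [-2.85, 2.85], [-0.5, 2.14], [-1.23, 1.37], [0.21, 2.46], [-1.02, 4.16], [0.16, 2.05], [-2.73, 2.73]. Speed limits (rad/s): [1.89, 1.89, 2.39, 2.39, 3.01, 3.01, 3.01].

INTERFACE

Orientations are given as a unit quaternion [x, y, z, w].
In Python, from station import robot gives the robot as it stands.
- The arm moves only by the tool move_arm, never from a script. Its argument "targets" is a list that holds one entry, the list of rows, each a list of 5 numbers: the opening, from 0 (shut) to 1 (fully open), then the shift along the tool's x, y, z as a fraction of full scale, then the turn about the tool's z as a fraction of full scale. In form: [[[jaw, tx, ty, tz, spin], ...]]. A call has 1 to 10 rows; each row is the pose to reach, as a shift and turn from the pose commanded when the call began, along the tool's axes at that moment, turning the shorter way round; what a row does not reach only later rows make up. Full scale, the value 1, is 0.3 m for a shift and 180 degrees for a turn. A row lasts 1/10 s, in which the tool goes at most 50 mm and 8.59 degrees, less where a joint would pass 70% of its speed; a pose out of reach is approached as far as the arm can. A call with a number of a shift or a turn outside -1 to 1 is refused whole. A call with a gripper value outside its range is refused whole. The fingers move at their own pace and stop on an object; "force" is the grip in N (left out, the last holds). Time passes only in rows, so rows that repeat a pose let the fingers close. It gives the time, the measured TCP pose, the force, the opening and the grip force at its end, in the units of the state.
- robot.sense(): the state, without advancing time (a new reading comes with each control period).
- robot.capture(name): name is "side" or "top" or "wrist"; returns a dict with "pixels" (480x640x3 uint8, red, green, blue), "range_z" (480x640 float32, m along the optical axis (not along the pixel's ray), 0 where there is no reading), "K" (3x3 intrinsics, pixels), "extrinsics" (4x4, takes a point from camera to world coordinates). Camera axes: x right, y down, z forward; pixel columns grow to the right and rows downward; lengths in m; the calibration is good to about 2 mm. The wrist camera is an equidistant fisheye: a pixel r from the principal point sees the ray r / f radians off the axis. A picture is of the moment at which its call begins.
- robot.sign_off(): hands the job in; it is judged then, once.
The state is a dict: "time_s": time; "joints": joint angles; "joint_vel": joint speeds; "joint_efforts": joint torques, N m; "tool_pos": TCP position; "orientation": TCP orientation; "ft_force": force on the tool from outside, world axes, zero at the start; "ft_torque": the same for the moment, N m; "grip_width": finger opening in m; "finger_force": force on a finger pad.
Only numpy, scipy, OpenCV 4.12 (cv2) and the standard library are available. Lean on these libraries where they do the work, as an engineer would, in place of code of your own. Each camera call takes 0.05 s, during which the arm holds its last target. There are 200 camera calls.

## Working session

There is one attempt and no reset: what is moved stays moved. The work goes in short steps, Python scripts to look and compute and a tool call to move; the robot and the scene stay as the last step left them, time stands still between calls to the robot, and variables do not carry over. Pictures are saved under pics/ and viewed, at most 14 in all, crops included, and the job is handed in when it is done.

Besides the shell and the picture viewer there is one more tool, called after "Call:" as name(argument=value, ...), one argument or row to a line, values as JSON. move_arm: Moves the arm, as the interface text tells. Shift numbers are shares of 0.3 m and turn numbers shares of 180 degrees, none past 1 either way. Its arguments: {"type":"object","properties":{"targets":{"type":"array"},"force":{"type":"number"}},"required":["targets"]}

```bash
ls; mkdir -p pics; python3 - <<'E'
from station import robot
import cv2,numpy as np
s=robot.sense()
for k,v in s.items(): print(k,np.round(v,3))
for n in("top","side"):
    c=robot.capture(n); cv2.imwrite(f"pics/{n}0.png",c["pixels"][...,::-1]); np.savez(f"/tmp/{n}0.npz",**c)
    print(n,c["K"].round(1).tolist(),c["extrinsics"].round(3).tolist())
E
```

```text
pics
time_s 0.0
joints [ 1.063  0.427  0.074  1.607 -0.034  1.111 -0.067]
joint_vel [-0.    -0.002 -0.     0.     0.001  0.001  0.001]
joint_efforts [-2.0000e-03 -9.4982e+01  3.7600e+00 -4.6350e+01  1.9000e-02  1.0000e-02
 -0.0000e+00]
tool_pos [ 0.237 -0.632  0.231]
orientation [ 0.984  0.178 -0.    -0.001]
ft_force [ 0.508  0.051 -0.064]
ft_torque [-0.001  0.004  0.011]
finger_force 0.0
grip_width 0.085
top [[603.4, 0.0, 313.6], [0.0, 603.4, 255.1], [0.0, 0.0, 1.0]] [[0.012, -0.994, 0.107, 0.453], [-1.0, -0.01, 0.013, -0.003], [-0.012, -0.107, -0.994, 1.029], [0.0, 0.0, 0.0, 1.0]]
side [[461.2, 0.0, 317.6], [0.0, 461.2, 242.3], [0.0, 0.0, 1.0]] [[0.833, -0.31, 0.458, 0.229], [-0.553, -0.475, 0.685, -0.5], [0.005, -0.824, -0.567, 0.464], [0.0, 0.0, 0.0, 1.0]]
```

View pics/top0.png

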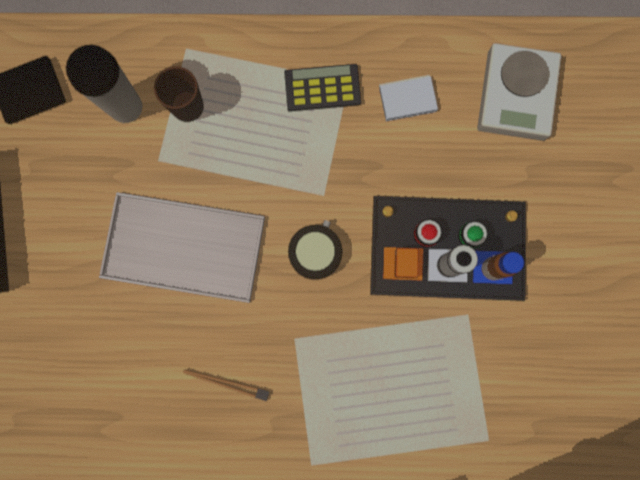

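View pics/side0.png

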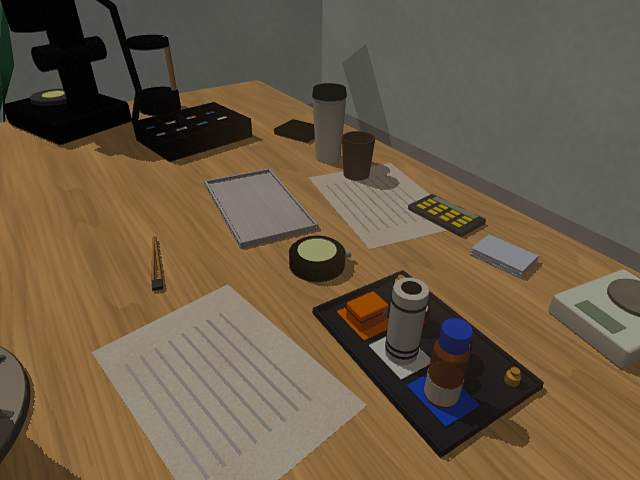

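The top view has -y to the right and +x up. The empty tray is at left (px 185,247), the stage at (315,251) and the caddy at right (449,247). Its pads run orange, white, blue from left to right, and the stones behind are red (429,231) and green (475,233). The side view shows everything upright.

```bash
cat > h.py <<'E'
import numpy as np, cv2
from scipy.spatial.transform import Rotation as R
def world(c, wrist=False):
    z=c["range_z"]; K=c["K"]; v,u=np.mgrid[:480,:640]
    x=(u-K[0,2])/K[0,0]; y=(v-K[1,2])/K[1,1]
    if wrist:
        r=np.hypot(x,y); k=np.where(r>1e-6,np.tan(np.minimum(r,1.5))/np.maximum(r,1e-6),1); x=x*k;y=y*k
    P=np.stack([x*z,y*z,z],-1)
    E=c["extrinsics"]; W=P@E[:3,:3].T+E[:3,3]; W[z==0]=np.nan
    return W
def hsv(c): return cv2.cvtColor(c["pixels"],cv2.COLOR_RGB2HSV)
def delta(s,target,yaw=None):
    """shift fractions in tool axes to reach target TCP xyz; yaw=desired tool-y direction angle"""
    r=R.from_quat(s["orientation"]); d=r.inv().apply(np.array(target)-s["tool_pos"])/0.3
    out=list(d.round(4))
    if yaw is not None:
        M=r.as_matrix(); cur=np.arctan2(M[1,1],M[0,1]); a=(yaw-cur+np.pi/2)%np.pi-np.pi/2
        out.append(round(-a/np.pi,4))   # tool z points down
    return out
E
cat > m.py <<'E'
import sys; from h import *
c=dict(np.load("/tmp/top0.npz")); W=world(c); H=hsv(c).astype(int); h,s,v=H[...,0],H[...,1],H[...,2]
X,Y,Z=W[...,0],W[...,1],W[...,2]
cad=(Y<-.08)&(Y>-.40)&(X>.33)&(X<.6)
def rep(n,m):
    p=W[m]; 
    if len(p)<5: print(n,len(p)); return
    (cx,cy),(a,b),t=cv2.minAreaRect((p[:,:2]*1000).astype(np.float32))
    print(n,len(p),"mean",p.mean(0).round(4),"rect c",round(cx,1),round(cy,1),"size",round(a,1),round(b,1),"ang",round(t,1),"z",p[:,2].min().round(3),p[:,2].max().round(3))
def big(m):
    n,l,st,_=cv2.connectedComponentsWithStats(m.astype(np.uint8)); return l==1+st[1:,4].argmax()
cad2=big((v<75)&(Y<-.06)&(Y>-.40)&(X>.3)&(X<.6)&(Z<.02))
rep("caddy",cad2)
rep("tray",big((Y>.05)&(Y<.42)&(X>.33)&(X<.62)&(s<60)&(Z<.03)))
rep("stage",big((Z>.022)&(Z<.045)&(abs(Y)<.07)&(X>.35)&(X<.55)))
rep("disc",big((Z>.022)&(Z<.045)&(abs(Y)<.07)&(X>.35)&(X<.55)&(v>120)))
org=cad&(h<14)&(s>170)&(v>100)
rep("case",org&(Z>.03)&(Y>-.2)); rep("opad",big(org&(Z<.015)&(Y>-.2)))
g=cad&(h>50)&(h<85)&(s>120); rep("green",big(g))
r=cad&((h>172)|(h<4))&(s>150)&(X>.44);rep("red",big(r))
rep("captop",big(cad&(Z>.108)&(Y<-.26))); rep("barreltop",big(cad&(Z>.108)&(Y>-.28)&(Y<-.19)))
rep("wpad",big(cad&(s<60)&(v>90)&(Z<.015))); rep("bpad",big(cad&(h>105)&(h<130)&(s>150)&(Z<.02)))
E
python3 m.py
```

```text
caddy 4622 mean [ 0.5405 -0.2176  0.0051] rect c 545.9 -218.2 size 262.6 108.2 ang 90.0 z -0.002 0.019
tray 10579 mean [0.5598 0.2313 0.0048] rect c 569.8 236.9 size 261.4 138.8 ang 81.4 z -0.003 0.016
stage 638 mean [0.538  0.0081 0.0288] rect c 535.9 8.5 size 27.1 82.0 ang 0.4 z 0.022 0.035
disc 185 mean [0.5443 0.0079 0.0297] rect c 543.3 7.6 size 12.2 49.9 ang 0.4 z 0.025 0.034
case 198 mean [ 0.5551 -0.1504  0.0368] rect c 565.8 -151.6 size 48.0 91.8 ang 66.4 z 0.03 0.043
opad 120 mean [ 0.5539 -0.17    0.0068] rect c 552.3 -170.4 size 7.7 46.7 ang 89.2 z 0.002 0.012
green 94 mean [ 0.5942 -0.2557  0.0393] rect c 593.5 -256.4 size 11.9 24.1 ang 2.1 z 0.035 0.043
red 76 mean [ 0.5954 -0.1803  0.0395] rect c 594.8 -180.6 size 10.4 23.2 ang 0.1 z 0.033 0.043
captop 375 mean [ 0.5427 -0.2912  0.1165] rect c 543.0 -292.0 size 31.0 31.0 ang 31.7 z 0.108 0.122
barreltop 607 mean [ 0.5473 -0.2168  0.117 ] rect c 547.9 -217.4 size 40.8 40.8 ang 57.6 z 0.108 0.123
wpad 7998 mean [ 3.903e-01 -1.744e-01 -3.000e-04] rect c 396.7 -174.9 size 134.5 190.7 ang 0.5 z -0.007 0.007
bpad 362 mean [ 0.5387 -0.2819  0.0071] rect c 545.4 -293.1 size 66.4 52.9 ang 87.9 z 0.001 0.015
```

```bash
sed -i 's/X<.6)/X<.7)/g; s/X<.62/X<.7/; s/X<.55/X<.65/g' m.py; sed -i 's/rep("wpad",big(cad&/rep("wpad",big(cad\&(X>.5)\&(Y<-.16)\&/' m.py; python3 m.py
```

```text
caddy 9231 mean [ 0.5872 -0.2177  0.005 ] rect c 580.0 -220.2 size 263.2 171.4 ang 88.2 z -0.004 0.019
tray 13239 mean [0.5754 0.2361 0.0049] rect c 576.8 236.9 size 263.3 152.4 ang 81.3 z -0.007 0.017
stage 2329 mean [0.5666 0.0084 0.0291] rect c 567.4 8.0 size 89.7 90.6 ang 1.7 z 0.022 0.036
disc 1143 mean [0.568  0.0083 0.0297] rect c 568.6 8.8 size 63.0 62.0 ang 0.5 z 0.024 0.036
case 252 mean [ 0.566  -0.1566  0.0374] rect c 570.0 -153.4 size 48.0 100.9 ang 66.4 z 0.03 0.045
opad 120 mean [ 0.5539 -0.17    0.0068] rect c 552.3 -170.4 size 7.7 46.7 ang 89.2 z 0.002 0.012
green 167 mean [ 0.5987 -0.2557  0.0394] rect c 598.9 -256.1 size 23.4 23.2 ang 47.5 z 0.035 0.044
red 169 mean [ 0.6009 -0.1801  0.0394] rect c 600.9 -180.5 size 23.6 22.5 ang 85.6 z 0.033 0.045
captop 375 mean [ 0.5427 -0.2912  0.1165] rect c 543.0 -292.0 size 31.0 31.0 ang 31.7 z 0.108 0.122
barreltop 607 mean [ 0.5473 -0.2168  0.117 ] rect c 547.9 -217.4 size 40.8 40.8 ang 57.6 z 0.108 0.123
wpad 571 mean [ 0.544  -0.205   0.0068] rect c 548.4 -217.3 size 67.6 55.9 ang 88.9 z 0.0 0.014
bpad 362 mean [ 0.5387 -0.2819  0.0071] rect c 545.4 -293.1 size 66.4 52.9 ang 87.9 z 0.001 0.015
```

```bash
cat >> m.py <<'E'
rep("case2",big(org&(Z>.03)&(Y>-.2)&(X<.585)))
E
python3 m.py|tail -1; cat > d.py <<'E'
import sys; from h import *; from station import robot
s=robot.sense(); M=R.from_quat(s["orientation"]).as_matrix()
print("t",round(s["time_s"],2),"tcp",np.round(s["tool_pos"],4),"yawY",round(np.degrees(np.arctan2(M[1,1],M[0,1])),2),"w",round(s["grip_width"],4),"F",np.round(s["ft_force"],1),"q",np.round(s["joints"],2))
a=[float(x) for x in sys.argv[1:]]
if a: print(delta(s,a[:3],np.radians(a[3]) if len(a)>3 else None))
E
python3 d.py .543 -.292 .2 -1.8
```

```text
case2 128 mean [ 0.5405 -0.1438  0.0361] rect c 548.8 -143.2 size 36.2 47.1 ang 89.6 z 0.03 0.042
t 0.1 tcp [ 0.2369 -0.6317  0.2307] yawY -69.44 w 0.0852 F [-0.4 -0.3  0.8] q [ 1.06  0.43  0.07  1.61 -0.03  1.11 -0.07]
[np.float64(1.3531), np.float64(-0.7018), np.float64(0.103), np.float64(-0.3758)]
```

Call:
move_arm(
  targets=[
    [[1,0.08,-0.04,0.0,-0.03],[1,0.2,-0.1,0.01,-0.07],[1,0.34,-0.18,0.02,-0.11],[1,0.48,-0.25,0.03,-0.15],[1,0.62,-0.32,0.04,-0.2],[1,0.76,-0.39,0.05,-0.24],[1,0.9,-0.47,0.06,-0.28],[1,1,-0.52,0.07,-0.33],[1,1,-0.52,0.07,-0.376],[1,1,-0.52,0.07,-0.376]],
  ],
  force=30,
)

```text
time_s: 1.1
tool_pos: [0.4635, -0.3797, 0.2099]
orientation: [0.716, 0.698, 0.0, -0.0]
ft_force: [-0.6, -2.3, 0.5]
grip_width: 0.0853
finger_force: 0.0
```

```bash
python3 d.py .543 -.292 .2 -1.8
```

```text
t 1.1 tcp [ 0.4635 -0.3797  0.2099] yawY -1.49 w 0.0853 F [-0.6 -2.3  0.5] q [ 0.8   0.34 -0.27  1.79  0.1   1.03  0.46]
[np.float64(0.299), np.float64(0.2572), np.float64(0.0333), np.float64(0.0017)]
```

Call:
move_arm(
  targets=[
    [[1,0.15,0.13,0.01,0],[1,0.3,0.257,0.03,0],[1,0.3,0.257,0.033,0],[1,0.3,0.257,0.033,0]],
  ],
)

```text
time_s: 1.5
tool_pos: [0.5443, -0.2907, 0.1998]
orientation: [0.718, 0.696, 0.0, -0.001]
ft_force: [-0.7, -0.3, 0.3]
grip_width: 0.0855
finger_force: 0.0
```

```bash
cat > w.py <<'E'
import sys; from h import *; from station import robot
c=robot.capture("wrist"); n=sys.argv[1]; np.savez("/tmp/w.npz",**c)
cv2.imwrite(f"pics/{n}.png",c["pixels"][...,::-1]); W=world(c,True); H=hsv(c).astype(int)
print(c["K"].round(1).tolist())
def rep(n,m):
    if m.sum()<20: print(n,"none");return
    k,l,st,_=cv2.connectedComponentsWithStats(m.astype(np.uint8)); i=1+st[1:,4].argmax(); p=W[l==i]
    (cx,cy),(a,b),t=cv2.minAreaRect((p[:,:2]*1000).astype(np.float32))
    print(n,len(p),"px",st[i,:4],"rect",round(cx,1),round(cy,1),"size",round(a,1),round(b,1),"ang",round(t,1),"z",np.median(p[:,2]).round(4))
h,s,v=H[...,0],H[...,1],H[...,2]; Z=W[...,2]; Y=W[...,1]
Zn=np.nan_to_num(Z,nan=-1)
rep("cap",(h>105)&(h<130)&(s>150)&(Zn>.105)); rep("tall",(Zn>.105)&(Zn<.13)&(s<90))
rep("green",(h>50)&(h<85)&(s>120)&(Zn>.02)); rep("red",((h>172)|(h<4))&(s>150)&(Zn>.02)&(Zn<.06))
rep("bpad",(h>105)&(h<130)&(s>150)&(Zn<.02)&(Zn>-.5)); rep("opad",(h<14)&(s>170)&(v>60)&(Zn<.018)&(Zn>-.5))
rep("case",(h>4)&(h<14)&(s>170)&(v>60)&(Zn>.03)&(Zn<.05)); rep("wpad",(s<60)&(v>90)&(Zn<.016)&(Zn>-.5)&(Y<0))
rep("disc",(Zn>.024)&(Zn<.036)&(v>140)&(s<120)&(abs(Y)<.08))
E
python3 d.py .543 -.292 .09 -1.8; python3 w.py w1
```

```text
t 1.5 tcp [ 0.5443 -0.2907  0.1998] yawY -1.86 w 0.0855 F [-0.7 -0.3  0.3] q [ 0.63  0.38 -0.31  1.76  0.13  1.03  0.24]
[np.float64(-0.005), np.float64(-0.0042), np.float64(0.3661), np.float64(-0.0003)]
[[371.6, 0.0, 317.8], [0.0, 371.6, 241.7], [0.0, 0.0, 1.0]]
cap 1964 px [292 225  50  50] rect 542.9 -291.7 size 30.9 31.1 ang 6.8 z 0.1174
tall 3537 px [286  99  70  68] rect 547.7 -217.5 size 40.8 41.4 ang 76.0 z 0.1175
green 801 px [367 163  32  33] rect 598.4 -255.9 size 26.2 25.9 ang 20.4 z 0.0395
red 808 px [367  73  34  33] rect 600.7 -180.3 size 26.6 26.2 ang 26.9 z 0.0396
bpad 1549 px [291 181  59  70] rect 545.7 -292.3 size 65.6 54.6 ang 88.5 z 0.0074
opad 828 px [289  60  62  27] rect 549.1 -162.7 size 54.5 24.2 ang 1.5 z 0.0074
case 317 px [289  27  60  42] rect 548.9 -144.5 size 47.9 35.2 ang 0.0 z 0.0362
wpad 34735 px [ 31   0 202 219] rect 340.8 -132.9 size 211.9 271.0 ang 8.7 z 0.0001
disc none
```

View pics/w1.png

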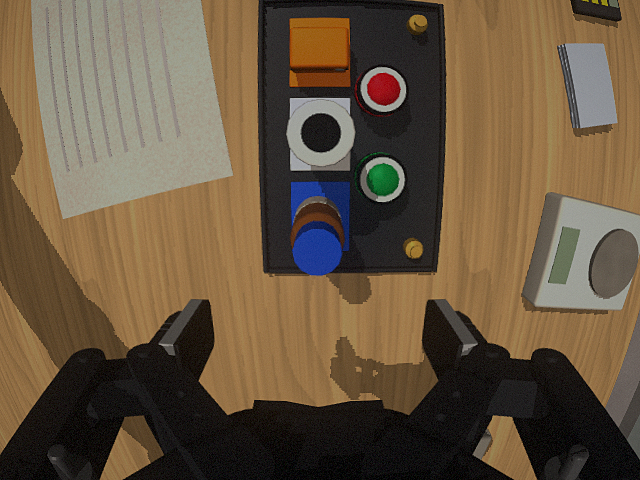

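The wrist view agrees with the top view to about 1 mm: cap at (317,249), barrel at (321,132), green stone at (383,180). I'm descending onto the cap now.

Call:
move_arm(
  targets=[
    [[1,-0.003,-0.005,0.12,0],[1,-0.003,-0.005,0.25,0],[1,-0.003,-0.005,0.34,0],[1,-0.003,-0.005,0.375,0],[0,-0.003,-0.005,0.375,0],[0,-0.003,-0.005,0.375,0],[0,-0.003,-0.005,0.375,0],[0,-0.003,-0.005,0.375,0],[0,-0.003,-0.005,0.375,0],[0,-0.003,-0.005,0.375,0]],
  ],
  force=30,
)

```text
time_s: 2.55
tool_pos: [0.5426, -0.2944, 0.0896]
orientation: [0.718, 0.696, 0.001, 0.001]
ft_force: [1.0, -0.6, 8.7]
grip_width: 0.0303
finger_force: 30.6
```

Call:
move_arm(
  targets=[
    [[0,0,0,-0.04,0],[0,0,0,-0.12,0],[0,0,0,-0.25,0],[0,0,0,-0.38,0],[0,0,0,-0.5,0],[0,0.08,0,-0.5,0],[0,0.2,0,-0.5,0],[0,0.34,0,-0.5,0],[0,0.48,0,-0.5,0],[0,0.62,0,-0.5,0]],
  ],
)

```text
time_s: 3.55
tool_pos: [0.5468, -0.1064, 0.239]
orientation: [0.718, 0.696, 0.0, 0.0]
ft_force: [0.6, -0.1, -1.6]
grip_width: 0.0304
finger_force: 30.1
```

```bash
python3 d.py .589 .316 .2 -8.7
```

```text
t 3.55 tcp [ 0.5468 -0.1064  0.239 ] yawY -1.78 w 0.0304 F [ 0.6 -0.1 -1.6] q [ 0.42  0.25 -0.41  1.84  0.12  1.07 -0.06]
[np.float64(1.4117), np.float64(0.0968), np.float64(0.1296), np.float64(0.0384)]
```

Call:
move_arm(
  targets=[
    [[0,0.14,0.01,0,0],[0,0.28,0.02,0,0],[0,0.42,0.03,0,0.01],[0,0.56,0.04,0,0.01],[0,0.7,0.05,0,0.02],[0,0.84,0.06,0,0.03],[0,0.94,0.07,0,0.03],[0,1,0.07,0,0.038],[0,1,0.07,0,0.038]],
  ],
)

```text
time_s: 4.45
tool_pos: [0.5767, 0.1946, 0.2388]
orientation: [0.757, 0.653, 0.0, -0.0]
ft_force: [-0.4, -0.6, -0.9]
grip_width: 0.0303
finger_force: 30.0
```

```bash
python3 d.py .589 .316 .14 -8.7; python3 - <<'E'
from station import robot
import cv2
c=robot.capture("side"); cv2.imwrite("pics/s2.png",c["pixels"][:,:,::-1])
E
```

```text
t 4.45 tcp [0.5767 0.1946 0.2388] yawY -8.42 w 0.0303 F [-0.4 -0.6 -0.9] q [-0.02  0.36 -0.52  1.73  0.19  1.11 -0.74]
[np.float64(0.4061), np.float64(-0.0187), np.float64(0.3299), np.float64(0.0015)]
```

View pics/s2.png

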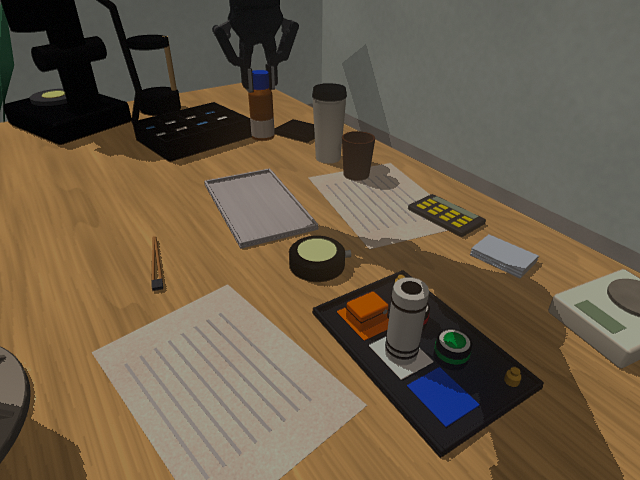

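The side view shows the bottle hanging upright in the gripper at (261,105), over the tray area.

Call:
move_arm(
  targets=[
    [[0,0.15,-0.01,0,0],[0,0.3,-0.02,0,0],[0,0.4,-0.019,0.05,0],[0,0.406,-0.019,0.15,0],[0,0.406,-0.019,0.28,0],[0,0.406,-0.019,0.38,0],[0,0.406,-0.019,0.44,0],[0,0.406,-0.019,0.48,0],[0,0.406,-0.019,0.495,0],[0,0.406,-0.019,0.495,0]],
  ],
)

```text
time_s: 5.5
tool_pos: [0.5904, 0.3125, 0.09]
orientation: [0.758, 0.652, 0.0, 0.0]
ft_force: [-0.2, 0.5, -1.2]
grip_width: 0.0301
finger_force: 30.1
```

Call:
move_arm(
  targets=[
    [[0,0,0,0.004,0],[0,0,0,0.008,0],[0,0,0,0.01,0],[0,0,0,0.01,0]],
  ],
)

```text
time_s: 5.9
tool_pos: [0.5901, 0.3126, 0.0868]
orientation: [0.758, 0.652, 0.0, 0.0]
ft_force: [-0.1, -0.5, -1.3]
grip_width: 0.0299
finger_force: 30.1
```

Call:
move_arm(
  targets=[
    [[0,0,0,0.004,0],[0,0,0,0.004,0]],
  ],
)

```text
time_s: 6.1
tool_pos: [0.5906, 0.3129, 0.0865]
orientation: [0.758, 0.652, 0.001, 0.0]
ft_force: [-0.7, -1.4, 10.3]
grip_width: 0.0305
finger_force: 32.5
```

Call:
move_arm(
  targets=[
    [[0,0,0,0.004,0],[0,0,0,0.004,0]],
  ],
)

```text
time_s: 6.3
tool_pos: [0.591, 0.3131, 0.0863]
orientation: [0.758, 0.652, 0.001, 0.0]
ft_force: [-3.6, -3.2, 23.1]
grip_width: 0.0297
finger_force: 36.5
```

Call:
move_arm(
  targets=[
    [[0,0,0,-0.006,0],[0,0,0,-0.006,0],[0.45,0,0,-0.006,0],[0.6,0,0,-0.006,0],[0.8,0,0,-0.006,0],[1,0,0,-0.04,0],[1,0,0,-0.14,0],[1,0,0,-0.26,0],[1,0,0,-0.38,0],[1,0,0,-0.45,0]],
  ],
)

```text
time_s: 7.3
tool_pos: [0.5905, 0.3132, 0.223]
orientation: [0.758, 0.652, 0.002, 0.0]
ft_force: [0.6, 0.8, -0.1]
grip_width: 0.0854
finger_force: 0.0
```

```bash
python3 d.py .548 -.2174 .2 -1.8; python3 w.py w2|head -2
```

```text
t 7.3 tcp [0.5905 0.3132 0.223 ] yawY -8.6 w 0.0854 F [ 0.6  0.8 -0.1] q [-0.2   0.47 -0.53  1.6   0.25  1.13 -0.94]
[np.float64(-1.7703), np.float64(0.1239), np.float64(0.0729), np.float64(-0.0378)]
[[371.6, 0.0, 317.8], [0.0, 371.6, 241.7], [0.0, 0.0, 1.0]]
cap 1533 px [295 213  45  45] rect 589.9 315.3 size 30.3 31.0 ang 4.3 z 0.1144
```

Call:
move_arm(
  targets=[
    [[1,-0.06,0,0,0],[1,-0.18,0.01,0,0],[1,-0.32,0.02,0,0],[1,-0.46,0.03,0,-0.01],[1,-0.6,0.04,0,-0.02],[1,-0.74,0.05,0,-0.03],[1,-0.88,0.06,0,-0.038],[1,-1,0.07,0,-0.038],[1,-1,0.07,0,-0.038]],
  ],
)

```text
time_s: 8.25
tool_pos: [0.5651, 0.0064, 0.2189]
orientation: [0.72, 0.694, -0.001, 0.001]
ft_force: [-0.6, 1.0, -0.5]
grip_width: 0.0859
finger_force: 0.0
```

```bash
python3 d.py .548 -.2174 .08 -1.8
```

```text
t 8.25 tcp [0.5651 0.0064 0.2189] yawY -2.18 w 0.0859 F [-0.6  1.  -0.5] q [ 0.28  0.3  -0.49  1.84  0.16  1.04 -0.31]
[np.float64(-0.7466), np.float64(-0.0281), np.float64(0.4646), np.float64(-0.0021)]
```

Call:
move_arm(
  targets=[
    [[1,-0.14,-0.01,0,0],[1,-0.28,-0.01,0,0],[1,-0.42,-0.02,0.02,0],[1,-0.56,-0.02,0.04,0],[1,-0.68,-0.028,0.06,-0.002],[1,-0.747,-0.028,0.08,-0.002],[1,-0.747,-0.028,0.1,-0.002],[1,-0.747,-0.028,0.1,-0.002]],
  ],
)

```text
time_s: 9.05
tool_pos: [0.5498, -0.2107, 0.1881]
orientation: [0.716, 0.698, -0.0, -0.001]
ft_force: [-0.8, 0.2, 0.5]
grip_width: 0.0853
finger_force: 0.0
```

```bash
python3 d.py .548 -.2174 .08 -1.8
```

```text
t 9.05 tcp [ 0.5498 -0.2107  0.1881] yawY -1.45 w 0.0853 F [-0.8  0.2  0.5] q [ 0.57  0.36 -0.38  1.83  0.16  0.99  0.09]
[np.float64(-0.0226), np.float64(-0.0049), np.float64(0.3605), np.float64(0.002)]
```

Call:
move_arm(
  targets=[
    [[1,0,0,0,0],[1,0,0,0,0]],
  ],
)

```text
time_s: 9.25
tool_pos: [0.5509, -0.2098, 0.1895]
orientation: [0.715, 0.699, 0.0, 0.0]
ft_force: [0.5, -0.1, -0.7]
grip_width: 0.0857
finger_force: 0.0
```

```bash
python3 d.py .548 -.2174 .08 -1.8
```

```text
t 9.25 tcp [ 0.5509 -0.2098  0.1895] yawY -1.31 w 0.0857 F [ 0.5 -0.1 -0.7] q [ 0.57  0.36 -0.39  1.82  0.16  0.99  0.09]
[np.float64(-0.0255), np.float64(-0.0094), np.float64(0.3649), np.float64(0.0027)]
```

Call:
move_arm(
  targets=[
    [[1,-0.0255,-0.009,0.1,0.0027],[1,-0.0255,-0.009,0.22,0.0027],[1,-0.0255,-0.009,0.33,0.0027],[1,-0.0255,-0.009,0.365,0.0027],[0.6,-0.0255,-0.009,0.365,0.0027],[0.3,-0.0255,-0.009,0.365,0.0027],[0,-0.0255,-0.009,0.365,0.0027],[0,-0.0255,-0.009,0.365,0.0027],[0,-0.0255,-0.009,0.365,0.0027],[0,-0.0255,-0.009,0.365,0.0027]],
  ],
)

```text
time_s: 10.25
tool_pos: [0.5487, -0.2188, 0.0814]
orientation: [0.719, 0.695, 0.001, 0.001]
ft_force: [-1.0, 0.9, 6.9]
grip_width: 0.0417
finger_force: 29.6
```

Call:
move_arm(
  targets=[
    [[0,0,0,-0.02,0],[0,0,0,-0.1,0],[0,0,0,-0.22,0],[0,0,0,-0.34,0],[0,0,0,-0.4,0],[0,0.08,0,-0.4,0],[0,0.2,0,-0.4,0],[0,0.34,0,-0.4,0],[0,0.48,0,-0.4,0],[0,0.62,0,-0.4,0]],
  ],
)

```text
time_s: 11.25
tool_pos: [0.5537, -0.0311, 0.2007]
orientation: [0.719, 0.695, 0.0, 0.001]
ft_force: [1.0, -0.3, -2.0]
grip_width: 0.0416
finger_force: 31.0
```

```bash
python3 d.py .577 .237 .077 -8.7
```

```text
t 11.25 tcp [ 0.5537 -0.0311  0.2007] yawY -1.91 w 0.0416 F [ 1.  -0.3 -2. ] q [ 0.34  0.3  -0.47  1.89  0.16  0.99 -0.24]
[np.float64(0.896), np.float64(0.0472), np.float64(0.4123), np.float64(0.0377)]
```

Call:
move_arm(
  targets=[
    [[0,0.14,0.01,0,0],[0,0.28,0.02,0,0.01],[0,0.42,0.03,0,0.02],[0,0.56,0.04,0,0.03],[0,0.7,0.045,0,0.0377],[0,0.82,0.047,0.03,0.0377],[0,0.896,0.047,0.12,0.0377],[0,0.896,0.047,0.24,0.0377],[0,0.896,0.047,0.34,0.0377],[0,0.896,0.047,0.38,0.0377]],
  ],
)

```text
time_s: 12.25
tool_pos: [0.5756, 0.235, 0.0837]
orientation: [0.758, 0.652, -0.001, -0.0]
ft_force: [0.1, -0.4, -3.1]
grip_width: 0.0413
finger_force: 31.0
```

Call:
move_arm(
  targets=[
    [[0,0,0,0.01,0],[0,0,0,0.015,0],[0,0,0,0.015,0]],
  ],
)

```text
time_s: 12.55
tool_pos: [0.5776, 0.2357, 0.0826]
orientation: [0.759, 0.651, 0.001, 0.0]
ft_force: [0.6, -0.4, -0.9]
grip_width: 0.0413
finger_force: 31.0
```

Call:
move_arm(
  targets=[
    [[0,0,0,0.005,0],[0,0,0,0.011,0],[0,0,0,0.011,0]],
  ],
)

```text
time_s: 12.85
tool_pos: [0.5773, 0.2357, 0.0785]
orientation: [0.759, 0.652, 0.001, 0.0]
ft_force: [-0.3, -0.6, 3.5]
grip_width: 0.0412
finger_force: 31.4
```

Call:
move_arm(
  targets=[
    [[0,0,0,0.004,0],[0,0,0,0.004,0]],
  ],
)

```text
time_s: 13.05
tool_pos: [0.5775, 0.2361, 0.0784]
orientation: [0.759, 0.652, 0.001, 0.0]
ft_force: [-5.4, -3.1, 21.0]
grip_width: 0.0412
finger_force: 33.1
```

Call:
move_arm(
  targets=[
    [[0,0,0,-0.004,0],[0,0,0,-0.004,0],[0.55,0,0,-0.004,0],[0.7,0,0,-0.004,0],[0.9,0,0,-0.004,0],[1,0,0,-0.04,0],[1,0,0,-0.14,0],[1,0,0,-0.26,0],[1,0,0,-0.38,0],[1,0,0,-0.45,0]],
  ],
)

```text
time_s: 14.05
tool_pos: [0.5774, 0.2361, 0.2154]
orientation: [0.759, 0.652, 0.002, 0.0]
ft_force: [0.2, 0.2, -0.3]
grip_width: 0.0857
finger_force: 0.0
```

```bash
python3 d.py .549 -.144 .15 88.2; python3 w.py w3|sed -n 2,3p
```

```text
t 14.05 tcp [0.5774 0.2361 0.2154] yawY -8.67 w 0.0857 F [ 0.2  0.2 -0.3] q [-0.08  0.4  -0.53  1.72  0.23  1.08 -0.84]
[np.float64(-1.2673), np.float64(0.0968), np.float64(0.2158), np.float64(0.4618)]
cap 1763 px [295 100  49  47] rect 589.9 315.0 size 30.5 30.5 ang 36.0 z 0.1144
tall 2762 px [286 208  61  62] rect 576.3 237.6 size 40.6 40.9 ang 49.7 z 0.1145
```

Call:
move_arm(
  targets=[
    [[1,-0.06,0,0,0],[1,-0.18,0.01,0,0.04],[1,-0.32,0.02,0,0.08],[1,-0.46,0.03,0,0.12],[1,-0.6,0.04,0,0.16],[1,-0.74,0.05,0,0.2],[1,-0.88,0.06,0,0.24],[1,-1,0.08,0,0.28],[1,-1,0.08,0,0.32],[1,-1,0.08,0,0.36]],
  ],
)

```text
time_s: 15.1
tool_pos: [0.5545, -0.0667, 0.2115]
orientation: [0.99, 0.14, -0.0, 0.0]
ft_force: [-0.6, 1.0, -0.8]
grip_width: 0.0855
finger_force: 0.0
```

```bash
python3 d.py .549 -.144 .15 88.2
```

```text
t 15.1 tcp [ 0.5545 -0.0667  0.2115] yawY -73.94 w 0.0855 F [-0.6  1.  -0.8] q [ 0.2   0.27 -0.24  1.88  0.07  1.   -1.35]
[np.float64(-0.089), np.float64(0.2427), np.float64(0.2052), np.float64(0.0992)]
```

Call:
move_arm(
  targets=[
    [[1,-0.04,0.1,0,0.04],[1,-0.08,0.2,0.03,0.08],[1,-0.089,0.243,0.08,0.0992],[1,-0.089,0.243,0.15,0.0992],[1,-0.089,0.243,0.2,0.0992],[1,-0.089,0.243,0.205,0.0992],[1,-0.089,0.243,0.205,0.0992]],
  ],
)

```text
time_s: 15.8
tool_pos: [0.55, -0.1423, 0.1502]
orientation: [1.0, -0.012, -0.0, -0.0]
ft_force: [0.6, -0.5, 0.8]
grip_width: 0.0855
finger_force: 0.0
```

```bash
python3 w.py w4; python3 d.py .549 -.144 .011 88.2
```

```text
[[371.6, 0.0, 317.8], [0.0, 371.6, 241.7], [0.0, 0.0, 1.0]]
cap 5 px [615 425   3   3] rect 560.1 -212.0 size 2.5 0.2 ang 49.7 z 0.2472
tall none
green 966 px [456 150  34  37] rect 598.7 -255.8 size 26.6 26.6 ang 73.7 z 0.0396
red 1177 px [352 145  39  38] rect 601.2 -180.2 size 25.8 26.8 ang 0.1 z 0.0396
bpad 4058 px [456 196  73  63] rect 545.5 -292.9 size 68.3 55.0 ang 87.8 z 0.0075
opad 1110 px [275 193  84  67] rect 564.9 -154.3 size 83.3 42.0 ang 47.7 z 0.0075
case 440 px [295 203  51  64] rect 550.2 -143.9 size 35.6 46.3 ang 88.6 z 0.0364
wpad 15583 px [199 316 239  99] rect 390.7 -138.5 size 118.0 237.4 ang 7.7 z 0.0001
disc 4111 px [ 95 179  67  78] rect 567.1 9.1 size 63.6 63.2 ang 85.9 z 0.03
t 15.85 tcp [ 0.5505 -0.1423  0.1507] yawY -91.34 w 0.0853 F [-0.3 -0.6 -0.2] q [ 0.26  0.35 -0.15  1.92  0.06  0.88 -1.51]
[np.float64(-0.005), np.float64(0.0059), np.float64(0.4657), np.float64(0.0026)]
```

View pics/w4.png

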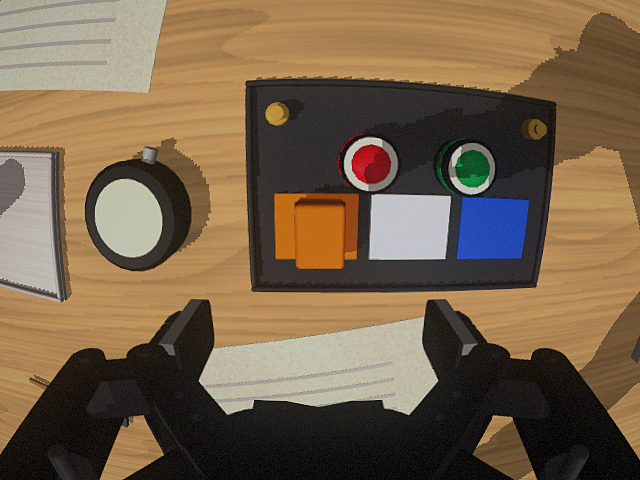

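The wrist view shows the case at (320,234) on its pad, with the caddy's left wall close to where a fully open finger would come down. I'll narrow the jaws before descending.

Call:
move_arm(
  targets=[
    [[0.62,-0.005,0.006,0.06,0.0026],[0.62,-0.005,0.006,0.15,0.0026],[0.62,-0.005,0.006,0.26,0.0026],[0.62,-0.005,0.006,0.36,0.0026],[0.62,-0.005,0.006,0.43,0.0026],[0.62,-0.005,0.006,0.46,0.0026],[0.62,-0.005,0.006,0.46,0.0026]],
  ],
)

```text
time_s: 16.55
tool_pos: [0.5487, -0.1438, 0.0119]
orientation: [1.0, -0.016, -0.0, -0.0]
ft_force: [-0.5, -0.7, 1.1]
grip_width: 0.0532
finger_force: 0.0
```

Call:
move_arm(
  targets=[
    [[0.4,0,0,0,0],[0,0,0,0,0],[0,0,0,0,0],[0,0,0,0,0],[0,0,0,0,0]],
  ],
)

```text
time_s: 17.05
tool_pos: [0.5498, -0.1441, 0.0135]
orientation: [1.0, -0.016, 0.001, 0.0]
ft_force: [-1.4, -0.2, 8.2]
grip_width: 0.0355
finger_force: 31.6
```

Call:
move_arm(
  targets=[
    [[0,0,0,-0.02,0],[0,0,0,-0.1,0],[0,0,0,-0.22,0],[0,0,0,-0.34,0],[0,0,0,-0.4,0],[0,0,-0.1,-0.4,0],[0,0,-0.22,-0.4,0],[0,0,-0.36,-0.4,0.01],[0,0,-0.5,-0.4,0.02],[0,0.02,-0.64,-0.4,0.03]],
  ],
)

```text
time_s: 18.05
tool_pos: [0.5603, 0.0493, 0.133]
orientation: [0.998, -0.064, 0.0, 0.0]
ft_force: [1.4, 0.5, -0.9]
grip_width: 0.0354
finger_force: 30.4
```

```bash
python3 d.py .5652 .160 .0105 81.3
```

```text
t 18.05 tcp [0.5603 0.0493 0.133 ] yawY -97.29 w 0.0354 F [ 1.4  0.5 -0.9] q [-0.05  0.36 -0.19  1.94  0.09  0.84 -1.98]
[np.float64(-0.031), np.float64(-0.3681), np.float64(0.4083), np.float64(0.0078)]
```

Call:
move_arm(
  targets=[
    [[0,-0.01,-0.13,0,0.004],[0,-0.02,-0.26,0,0.0078],[0,-0.031,-0.35,0,0.0078],[0,-0.031,-0.368,0.04,0.0078],[0,-0.031,-0.368,0.13,0.0078],[0,-0.031,-0.368,0.24,0.0078],[0,-0.031,-0.368,0.33,0.0078],[0,-0.031,-0.368,0.37,0.0078],[0,-0.031,-0.368,0.385,0.0078],[0,-0.031,-0.368,0.385,0.0078]],
  ],
)

```text
time_s: 19.05
tool_pos: [0.5657, 0.1583, 0.0169]
orientation: [0.997, -0.075, 0.0, 0.0]
ft_force: [-0.5, 0.4, -1.0]
grip_width: 0.0356
finger_force: 31.8
```

```bash
python3 d.py .5652 .160 .0105 81.3
```

```text
t 19.05 tcp [0.5657 0.1583 0.0169] yawY -98.62 w 0.0356 F [-0.5  0.4 -1. ] q [-0.24  0.56 -0.19  1.95  0.16  0.65 -2.25]
[np.float64(-0.0024), np.float64(-0.0052), np.float64(0.0214), np.float64(0.0004)]
```

Call:
move_arm(
  targets=[
    [[0,0,0,0.01,0],[0,0,0,0.018,0],[0,0,0,0.021,0],[0,0,0,0.021,0]],
  ],
)

```text
time_s: 19.45
tool_pos: [0.5657, 0.1585, 0.0106]
orientation: [0.997, -0.075, 0.0, -0.0]
ft_force: [-0.4, -0.2, 0.0]
grip_width: 0.0353
finger_force: 32.0
```

Call:
move_arm(
  targets=[
    [[0,0,0,0.004,0],[0,0,0,0.004,0]],
  ],
)

```text
time_s: 19.65
tool_pos: [0.5657, 0.1586, 0.0105]
orientation: [0.997, -0.075, 0.0, 0.0]
ft_force: [-8.5, -1.8, 24.1]
grip_width: 0.0355
finger_force: 34.9
```

Call:
move_arm(
  targets=[
    [[0,0,0,-0.004,0],[0.45,0,0,-0.004,0],[0.6,0,0,-0.004,0],[0.6,0,0,-0.02,0],[0.6,0,0,-0.1,0],[0.6,0,0,-0.22,0],[0.68,0,0,-0.34,0],[0.68,0,0,-0.46,0],[0.68,0,0,-0.5,0],[0.68,0,0,-0.5,0]],
  ],
)

```text
time_s: 20.65
tool_pos: [0.5665, 0.1588, 0.1613]
orientation: [0.997, -0.075, 0.002, -0.001]
ft_force: [0.4, -1.1, -0.1]
grip_width: 0.0579
finger_force: 0.0
```

```bash
python3 d.py .5988 -.2559 .15 88.2;python3 w.py w5|sed -n '2,3p;8p'
```

```text
t 20.65 tcp [0.5665 0.1588 0.1613] yawY -98.61 w 0.0579 F [ 0.4 -1.1 -0.1] q [-0.21  0.37 -0.22  1.86  0.1   0.92 -2.19]
[np.float64(0.3134), np.float64(1.3508), np.float64(0.0364), np.float64(-0.0378)]
cap 1294 px [ 54 239  39  49] rect 590.1 314.7 size 30.8 31.4 ang 21.0 z 0.1144
tall 3820 px [148 232  71  72] rect 576.9 237.3 size 41.0 41.1 ang 5.3 z 0.1145
case 481 px [295 202  48  61] rect 565.8 158.5 size 35.0 46.4 ang 81.1 z 0.0336
```

All three are standing on the tray: bottle top at (0.590, 0.315), barrel top at (0.577, 0.237), case top at z 0.034. Next is the green stone.

Call:
move_arm(
  targets=[
    [[0.68,0.02,0.08,0,0],[0.68,0.04,0.2,0,0],[0.68,0.07,0.34,0,0],[0.68,0.1,0.48,0,-0.01],[0.68,0.14,0.62,0,-0.02],[0.68,0.17,0.76,0,-0.03],[0.68,0.2,0.9,0,-0.0378],[0.68,0.23,1,0,-0.0378],[0.68,0.23,1,0,-0.0378]],
  ],
)

```text
time_s: 21.6
tool_pos: [0.5877, -0.1537, 0.1572]
orientation: [1.0, -0.019, -0.001, 0.001]
ft_force: [-0.3, 0.7, 0.8]
grip_width: 0.0579
finger_force: 0.0
```

```bash
python3 d.py .5988 -.2559 .12 88.2
```

```text
t 21.6 tcp [ 0.5877 -0.1537  0.1572] yawY -92.15 w 0.0579 F [-0.3  0.7  0.8] q [ 0.25  0.4  -0.13  1.82  0.06  0.93 -1.52]
[np.float64(0.05), np.float64(0.3388), np.float64(0.1242), np.float64(-0.0019)]
```

Call:
move_arm(
  targets=[
    [[0.68,0.02,0.12,0.02,0],[0.68,0.03,0.24,0.05,0],[0.68,0.05,0.33,0.09,0],[0.68,0.05,0.339,0.12,0],[0.68,0.05,0.339,0.125,0],[0.68,0.05,0.339,0.125,0]],
  ],
)

```text
time_s: 22.2
tool_pos: [0.6003, -0.2488, 0.1205]
orientation: [1.0, -0.015, -0.001, -0.001]
ft_force: [-0.4, 0.8, 0.1]
grip_width: 0.0579
finger_force: 0.0
```

```bash
python3 d.py .5988 -.2559 .0095 88.2; python3 w.py w6 | sed -n '4,5p'
```

```text
t 22.2 tcp [ 0.6003 -0.2488  0.1205] yawY -91.72 w 0.0579 F [-0.4  0.8  0.1] q [ 0.37  0.5  -0.1   1.75  0.06  0.9  -1.36]
[np.float64(-0.0036), np.float64(0.0243), np.float64(0.3699), np.float64(0.0004)]
green 1340 px [308 229  43  42] rect 599.1 -256.0 size 26.5 26.9 ang 11.3 z 0.0397
red 1217 px [194 230  40  40] rect 601.1 -180.4 size 27.0 26.2 ang 15.3 z 0.0396
```

Call:
move_arm(
  targets=[
    [[0.68,-0.003,0.024,0.05,0],[0.68,-0.003,0.024,0.12,0],[0.68,-0.003,0.024,0.2,0],[0.68,-0.003,0.024,0.2,0]],
  ],
)

```text
time_s: 22.65
tool_pos: [0.5977, -0.2566, 0.0584]
orientation: [1.0, -0.015, -0.002, -0.001]
ft_force: [-1.1, -0.1, 0.6]
grip_width: 0.058
finger_force: 0.0
```

```bash
python3 d.py .599 -.256 .0095 88.2
```

```text
t 22.65 tcp [ 0.5977 -0.2566  0.0584] yawY -91.76 w 0.058 F [-1.1 -0.1  0.6] q [ 0.38  0.58 -0.1   1.78  0.07  0.79 -1.36]
[np.float64(0.0051), np.float64(-0.0021), np.float64(0.1631), np.float64(0.0002)]
```

Call:
move_arm(
  targets=[
    [[0.68,0.004,-0.002,0.06,0],[0.68,0.004,-0.002,0.12,0],[0.68,0.004,-0.002,0.155,0],[0.68,0.004,-0.002,0.162,0],[0.5,0.004,-0.002,0.162,0],[0.2,0.004,-0.002,0.162,0],[0,0.004,-0.002,0.162,0],[0,0.004,-0.002,0.162,0],[0,0.004,-0.002,0.162,0],[0,0.004,-0.002,0.162,0]],
  ],
)

```text
time_s: 23.65
tool_pos: [0.601, -0.2573, 0.0134]
orientation: [1.0, -0.016, 0.0, 0.0]
ft_force: [-1.2, 0.4, 6.8]
grip_width: 0.0421
finger_force: 31.0
```

```bash
python3 d.py
```

```text
t 23.65 tcp [ 0.601  -0.2573  0.0134] yawY -91.81 w 0.0421 F [-1.2  0.4  6.8] q [ 0.37  0.64 -0.09  1.79  0.08  0.71 -1.37]
```

Call:
move_arm(
  targets=[
    [[0,0,0,-0.02,0],[0,0,0,-0.1,0],[0,0,0,-0.22,0],[0,0,0,-0.34,0],[0,0,-0.06,-0.38,0],[0,-0.02,-0.18,-0.38,0],[0,-0.04,-0.32,-0.38,0],[0,-0.06,-0.46,-0.38,0],[0,-0.08,-0.6,-0.38,0],[0,-0.1,-0.74,-0.38,0]],
  ],
)

```text
time_s: 24.65
tool_pos: [0.5769, -0.0321, 0.1269]
orientation: [1.0, -0.016, -0.0, -0.0]
ft_force: [0.3, -0.2, -1.5]
grip_width: 0.0422
finger_force: 30.6
```

```bash
python3 d.py .5695 .009 .1; python3 w.py w7| grep -E "green|red|disc"
```

```text
t 24.65 tcp [ 0.5769 -0.0321  0.1269] yawY -91.78 w 0.0422 F [ 0.3 -0.2 -1.5] q [ 0.07  0.39 -0.16  1.91  0.08  0.84 -1.73]
[np.float64(-0.0288), np.float64(-0.1361), np.float64(0.0896)]
green 3689 px [281 305  75  65] rect 574.5 -32.2 size 28.0 27.2 ang 19.2 z 0.1531
red 921 px [510 188  31  37] rect 601.1 -179.7 size 27.0 26.4 ang 89.6 z 0.0395
disc 5275 px [214 214  91  84] rect 570.3 12.5 size 54.2 64.0 ang 43.4 z 0.0301
```

Call:
move_arm(
  targets=[
    [[0,-0.01,-0.06,0,0],[0,-0.02,-0.12,0.02,0],[0,-0.025,-0.136,0.08,0],[0,-0.025,-0.136,0.15,0],[0,-0.025,-0.136,0.22,0],[0,-0.025,-0.136,0.25,0],[0,-0.025,-0.136,0.25,0],[0,-0.025,-0.136,0.25,0]],
  ],
)

```text
time_s: 25.5
tool_pos: [0.5717, 0.0068, 0.0525]
orientation: [1.0, -0.016, 0.0, -0.0]
ft_force: [-0.0, -0.5, -0.7]
grip_width: 0.0418
finger_force: 30.7
```

```bash
python3 d.py .5702 .009 .0384; python3 w.py w8| grep -E "green|red|disc"
```

```text
t 25.5 tcp [0.5717 0.0068 0.0525] yawY -91.8 w 0.0418 F [-0.  -0.5 -0.7] q [ 0.    0.49 -0.16  1.97  0.12  0.69 -1.83]
[np.float64(-0.0053), np.float64(-0.0071), np.float64(0.0469)]
green 3692 px [281 305  75  64] rect 569.8 6.9 size 27.2 28.0 ang 76.4 z 0.0787
red 731 px [620 200  20  46] rect 600.1 -174.3 size 27.5 17.5 ang 9.3 z 0.0389
disc 3532 px [249 232 130  63] rect 583.3 8.7 size 62.6 31.1 ang 88.4 z 0.0301
```

Call:
move_arm(
  targets=[
    [[0,-0.0055,-0.007,0.01,0],[0,-0.0055,-0.007,0.025,0],[0,-0.0055,-0.007,0.038,0],[0,-0.0055,-0.007,0.044,0],[0,-0.0055,-0.007,0.047,0],[0,-0.0055,-0.007,0.047,0]],
  ],
)

```text
time_s: 26.15
tool_pos: [0.5698, 0.0088, 0.0383]
orientation: [1.0, -0.016, -0.0, 0.0]
ft_force: [-6.0, 0.1, 14.0]
grip_width: 0.042
finger_force: 32.0
```

Call:
move_arm(
  targets=[
    [[0,0,0,0.003,0],[0,0,0,0.003,0]],
  ],
)

```text
time_s: 26.35
tool_pos: [0.5698, 0.0088, 0.0383]
orientation: [1.0, -0.016, -0.0, 0.0]
ft_force: [-12.8, 0.0, 30.8]
grip_width: 0.0421
finger_force: 33.5
```

Call:
move_arm(
  targets=[
    [[0,0,0,-0.005,0],[0,0,0,-0.005,0],[0.52,0,0,-0.005,0],[0.62,0,0,-0.005,0],[0.68,0,0,-0.005,0],[0.68,0,0,-0.06,0],[0.68,0,0,-0.16,0],[0.68,0,0,-0.3,0],[0.62,0,0,-0.4,0],[0.62,0,0,-0.4,0]],
  ],
)

```text
time_s: 27.35
tool_pos: [0.5721, 0.009, 0.1611]
orientation: [1.0, -0.016, 0.003, -0.0]
ft_force: [0.3, 0.3, -0.7]
grip_width: 0.0527
finger_force: 0.0
```

```bash
python3 d.py .5655 .1585 .12 81.3; python3 w.py w9| grep -E "green|red|disc"; python3 - <<'E'
from h import *
c=dict(np.load("/tmp/w.npz")); W=world(c,True)
m=(np.nan_to_num(W[...,2],nan=-1)>.024)&(W[...,2]<.036)&(np.hypot(W[...,0]-.568,W[...,1]-.009)<.06)
print(m.sum(),cv2.minEnclosingCircle((W[m][:,:2]*1000).astype(np.float32)))
E
```

```text
t 27.35 tcp [0.5721 0.009  0.1611] yawY -91.82 w 0.0527 F [ 0.3  0.3 -0.7] q [ 0.02  0.34 -0.18  1.9   0.08  0.9  -1.8 ]
[np.float64(-0.0386), np.float64(-0.4974), np.float64(0.137), np.float64(0.0382)]
green 1194 px [299 229  40  39] rect 567.9 8.9 size 26.7 26.9 ang 49.6 z 0.0646
red 660 px [532 178  26  32] rect 601.2 -179.4 size 25.9 26.4 ang 3.1 z 0.0396
disc 983 px [277 197  53  79] rect 572.5 23.7 size 31.8 63.5 ang 68.8 z 0.03
7120 ((566.7168579101562, 9.101651191711426), 46.207305908203125)
```

View pics/w9.png

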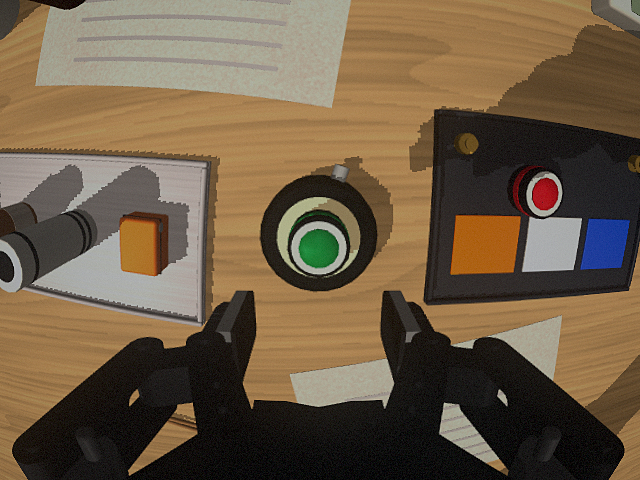

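The green stone (319,247) sits in the middle of the lit disc, within about 1 mm. Now the case goes back.

Call:
move_arm(
  targets=[
    [[0.62,-0.01,-0.08,0,0.01],[0.62,-0.02,-0.2,0,0.02],[0.62,-0.03,-0.34,0,0.03],[0.62,-0.038,-0.46,0,0.0382],[0.62,-0.038,-0.497,0.05,0.0382],[0.62,-0.038,-0.497,0.12,0.0382],[0.62,-0.038,-0.497,0.18,0.0382],[0.62,-0.038,-0.497,0.18,0.0382]],
  ],
)

```text
time_s: 28.2
tool_pos: [0.5612, 0.1572, 0.0994]
orientation: [0.997, -0.076, -0.003, 0.001]
ft_force: [-0.2, -0.4, -1.3]
grip_width: 0.0533
finger_force: 0.0
```

```bash
python3 d.py .5658 .1585 .0095 81.2; python3 w.py w10|grep case
```

```text
t 28.2 tcp [0.5612 0.1572 0.0994] yawY -98.67 w 0.0533 F [-0.2 -0.4 -1.3] q [-0.23  0.44 -0.2   1.91  0.12  0.81 -2.21]
[np.float64(0.0159), np.float64(-0.0074), np.float64(0.2996), np.float64(0.0007)]
case 1012 px [284 210  61  78] rect 565.7 158.5 size 35.1 47.6 ang 81.1 z 0.0337
```

Call:
move_arm(
  targets=[
    [[0.62,0.012,-0.006,0.08,0],[0.62,0.014,-0.007,0.17,0],[0.62,0.014,-0.007,0.25,0],[0.62,0.014,-0.007,0.29,0],[0.62,0.014,-0.007,0.295,0],[0.4,0.014,-0.007,0.295,0],[0,0.014,-0.007,0.295,0],[0,0.014,-0.007,0.295,0],[0,0.014,-0.007,0.295,0],[0,0.014,-0.007,0.295,0]],
  ],
)

```text
time_s: 29.25
tool_pos: [0.5682, 0.1598, 0.0154]
orientation: [0.997, -0.076, 0.001, -0.0]
ft_force: [-1.5, -0.8, 8.4]
grip_width: 0.0353
finger_force: 31.9
```

Call:
move_arm(
  targets=[
    [[0,0,0,-0.02,0],[0,0,0,-0.1,0],[0,0,0,-0.22,0],[0,0,0,-0.34,0],[0,0,0,-0.4,0],[0,0,0.08,-0.4,0],[0,0,0.2,-0.4,-0.01],[0,0.02,0.34,-0.4,-0.02],[0,0.04,0.48,-0.4,-0.03],[0,0.06,0.62,-0.4,-0.0378]],
  ],
)

```text
time_s: 30.25
tool_pos: [0.5572, -0.0284, 0.1351]
orientation: [1.0, -0.016, 0.0, -0.0]
ft_force: [0.6, 0.1, -0.3]
grip_width: 0.0357
finger_force: 31.0
```

```bash
python3 d.py .5497 -.1417 .12 88.2
```

```text
t 30.25 tcp [ 0.5572 -0.0284  0.1351] yawY -91.78 w 0.0357 F [ 0.6  0.1 -0.3] q [ 0.08  0.35 -0.18  1.95  0.08  0.84 -1.74]
[np.float64(-0.0132), np.float64(0.3782), np.float64(0.0504), np.float64(0.0001)]
```

Call:
move_arm(
  targets=[
    [[0,0,0.14,0,0],[0,-0.005,0.27,0,0],[0,-0.005,0.35,0.02,0],[0,-0.005,0.378,0.09,0],[0,-0.005,0.378,0.18,0],[0,-0.005,0.378,0.26,0],[0,-0.005,0.378,0.3,0],[0,-0.005,0.378,0.3,0],[0,-0.005,0.378,0.3,0]],
  ],
)

```text
time_s: 31.15
tool_pos: [0.5526, -0.1401, 0.0453]
orientation: [1.0, -0.016, 0.0, 0.0]
ft_force: [0.9, -0.1, -0.1]
grip_width: 0.0351
finger_force: 31.0
```

```bash
python3 d.py .5521 -.1417 .0184 88.2; python3 w.py w11|grep -E "red|pad|case"
```

```text
t 31.15 tcp [ 0.5526 -0.1401  0.0453] yawY -91.86 w 0.0351 F [ 0.9 -0.1 -0.1] q [ 0.24  0.49 -0.12  1.98  0.09  0.67 -1.55]
[np.float64(-0.0017), np.float64(0.0054), np.float64(0.0895), np.float64(-0.0003)]
red 3163 px [378 155  64  65] rect 601.0 -180.1 size 26.9 27.4 ang 6.3 z 0.0396
bpad 6506 px [515 229  95  87] rect 544.9 -293.8 size 70.6 56.0 ang 88.2 z 0.0075
opad 2389 px [254 228 130  63] rect 560.3 -141.2 size 66.5 33.9 ang 88.1 z 0.0074
case 727 px [275 254  87  12] rect 572.9 -140.9 size 35.5 3.4 ang 87.7 z 0.0439
wpad 9764 px [398 229 118  94] rect 546.8 -217.7 size 68.5 56.4 ang 88.2 z 0.0075
```

View pics/w11.png

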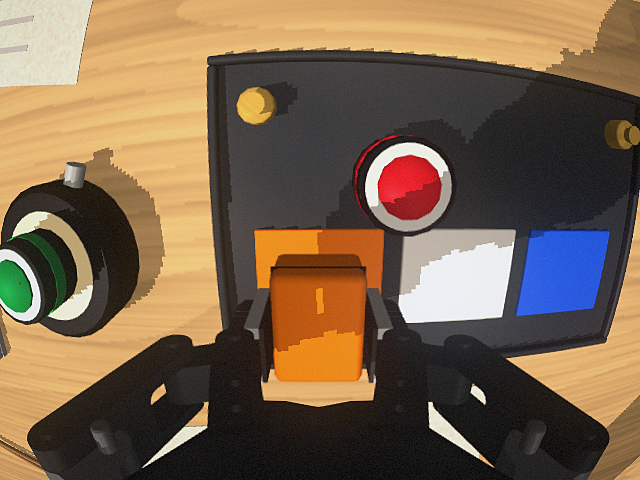

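The case hangs squarely over the orange pad, its front edge at (319,265). It's within 1 mm of the pad's middle.

Call:
move_arm(
  targets=[
    [[0,-0.002,0.002,0.03,0],[0,-0.002,0.002,0.06,0],[0,-0.002,0.002,0.08,0],[0,-0.002,0.002,0.087,0],[0,-0.002,0.002,0.09,0],[0,-0.002,0.002,0.09,0]],
  ],
)

```text
time_s: 31.8
tool_pos: [0.5511, -0.1407, 0.0184]
orientation: [1.0, -0.016, -0.0, 0.0]
ft_force: [-11.2, 3.1, 29.8]
grip_width: 0.0353
finger_force: 34.6
```

Call:
move_arm(
  targets=[
    [[0,0,0,0.003,0],[0,0,0,0.003,0]],
  ],
)

```text
time_s: 32.0
tool_pos: [0.5514, -0.1407, 0.018]
orientation: [1.0, -0.016, -0.0, 0.0]
ft_force: [-14.8, 4.0, 39.1]
grip_width: 0.0353
finger_force: 36.1
```

Call:
move_arm(
  targets=[
    [[0,0,0,-0.008,0],[0,0,0,-0.008,0],[0.45,0,0,-0.008,0],[0.58,0,0,-0.008,0],[0.6,0,0,-0.02,0],[0.6,0,0,-0.1,0],[0.7,0,0,-0.22,0],[0.7,0,0,-0.36,0],[0.7,0,0,-0.5,0],[0.7,0,0,-0.55,0]],
  ],
)

```text
time_s: 33.0
tool_pos: [0.5531, -0.141, 0.186]
orientation: [1.0, -0.016, 0.003, 0.0]
ft_force: [-0.0, 0.0, 0.2]
grip_width: 0.06
finger_force: 0.0
```

```bash
python3 d.py .5767 .2374 .19 88.2; python3 w.py w12|grep -E "red|pad|case"
```

```text
t 33.0 tcp [ 0.5531 -0.141   0.186 ] yawY -91.88 w 0.06 F [-0.   0.   0.2] q [ 0.25  0.31 -0.14  1.89  0.05  0.95 -1.51]
[np.float64(0.0373), np.float64(-1.2634), np.float64(-0.0142), np.float64(-0.0005)]
red 898 px [349 148  34  35] rect 600.8 -179.9 size 26.8 26.4 ang 33.7 z 0.0397
bpad 3438 px [444 193  67  57] rect 545.2 -293.0 size 68.1 55.2 ang 87.8 z 0.0075
opad 1081 px [280 191  76  57] rect 551.8 -141.1 size 66.0 50.5 ang 88.2 z 0.0075
case 368 px [295 201  45  58] rect 549.0 -140.6 size 35.5 47.1 ang 88.9 z 0.0365
wpad 12603 px [234 309 169 100] rect 381.6 -133.4 size 132.6 183.2 ang 8.6 z 0.0001
```

The case is back on its pad, under 1 mm off the middle. Next the barrel.

Call:
move_arm(
  targets=[
    [[0.7,0,-0.06,0,0],[0.7,0,-0.18,0,0],[0.7,0,-0.32,-0.01,0],[0.7,0.01,-0.46,-0.01,0],[0.7,0.02,-0.6,-0.014,0],[0.7,0.03,-0.74,-0.014,0],[0.7,0.035,-0.88,-0.014,0],[0.7,0.037,-1,-0.014,0],[0.7,0.037,-1,-0.014,0]],
  ],
)

```text
time_s: 33.95
tool_pos: [0.5716, 0.1646, 0.1854]
orientation: [1.0, -0.013, -0.0, -0.001]
ft_force: [0.8, 0.5, 0.8]
grip_width: 0.0597
finger_force: 0.0
```

Call:
move_arm(
  targets=[
    [[0.7,0,-0.1,0,0],[0.7,0,-0.2,0,0],[0.7,0,-0.263,0,0],[0.7,0,-0.263,0,0],[0.7,0,-0.263,0,0]],
  ],
)

```text
time_s: 34.45
tool_pos: [0.575, 0.237, 0.1854]
orientation: [1.0, -0.016, -0.0, 0.0]
ft_force: [0.3, -0.7, 0.9]
grip_width: 0.0598
finger_force: 0.0
```

```bash
python3 d.py .5767 .2374 .078 88.2; python3 w.py w13|grep -E "tall|cap"
```

```text
t 34.45 tcp [0.575  0.237  0.1854] yawY -91.86 w 0.0598 F [ 0.3 -0.7  0.9] q [-0.27  0.4  -0.28  1.76  0.13  1.   -2.21]
[np.float64(0.0058), np.float64(-0.0019), np.float64(0.3579), np.float64(-0.0004)]
cap 1789 px [169 208  48  51] rect 590.4 314.8 size 30.8 31.1 ang 75.6 z 0.1144
tall 3573 px [284 217  68  68] rect 576.7 237.1 size 40.9 41.1 ang 78.2 z 0.1145
```

Call:
move_arm(
  targets=[
    [[0.7,0.005,0,0.1,0],[0.7,0.005,0,0.22,0],[0.7,0.005,0,0.33,0],[0.7,0.005,0,0.358,0],[0.55,0.005,0,0.358,0],[0.3,0.005,0,0.358,0],[0,0.005,0,0.358,0],[0,0.005,0,0.358,0],[0,0.005,0,0.358,0],[0,0.005,0,0.358,0]],
  ],
)

```text
time_s: 35.5
tool_pos: [0.5769, 0.2377, 0.0791]
orientation: [1.0, -0.016, 0.001, -0.0]
ft_force: [-0.6, -1.0, 3.9]
grip_width: 0.0413
finger_force: 31.0
```

Call:
move_arm(
  targets=[
    [[0,0,0,-0.02,0],[0,0,0,-0.1,0],[0,0,0,-0.22,0],[0,0,0,-0.34,0],[0,0,0,-0.4,0],[0,0,0.08,-0.4,0],[0,0,0.2,-0.4,0],[0,-0.02,0.34,-0.4,0],[0,-0.03,0.48,-0.4,0],[0,-0.04,0.62,-0.4,0]],
  ],
)

```text
time_s: 36.5
tool_pos: [0.5579, 0.0505, 0.1988]
orientation: [1.0, -0.016, 0.0, -0.0]
ft_force: [1.0, -0.9, -1.8]
grip_width: 0.0411
finger_force: 30.9
```

```bash
python3 d.py .548 -.2172 .2 88.2; python3 w.py w14|grep -E "tall|cap"
```

```text
t 36.5 tcp [0.5579 0.0505 0.1988] yawY -91.85 w 0.0411 F [ 1.  -0.9 -1.8] q [-0.01  0.28 -0.23  1.89  0.08  0.98 -1.88]
[np.float64(-0.0042), np.float64(0.893), np.float64(-0.0042), np.float64(-0.0003)]
cap 412 px [  0 200  17  38] rect 589.0 307.8 size 18.6 31.4 ang 76.6 z 0.1142
tall 73 px [296 222  50  14] rect 575.2 47.9 size 29.2 6.4 ang 81.3 z 0.1282
```

Call:
move_arm(
  targets=[
    [[0,0,0.14,0,0],[0,0,0.28,0,0],[0,0,0.42,0,0],[0,-0.004,0.56,0,0],[0,-0.004,0.7,0,0],[0,-0.004,0.82,0,0],[0,-0.004,0.893,0.05,0],[0,-0.004,0.893,0.15,0],[0,-0.004,0.893,0.25,0],[0,-0.004,0.893,0.25,0]],
  ],
)

```text
time_s: 37.55
tool_pos: [0.5464, -0.2149, 0.1202]
orientation: [1.0, -0.016, -0.003, -0.001]
ft_force: [-0.9, -0.2, -1.2]
grip_width: 0.0414
finger_force: 31.3
```

Call:
move_arm(
  targets=[
    [[0,0,0,0.05,0],[0,0,0,0.05,0],[0,0,0,0.05,0]],
  ],
)

```text
time_s: 37.85
tool_pos: [0.549, -0.2157, 0.1091]
orientation: [1.0, -0.016, 0.0, 0.0]
ft_force: [-0.8, -1.2, -1.9]
grip_width: 0.0412
finger_force: 31.3
```

```bash
python3 d.py .5478 -.2172 .0821 88.2; python3 w.py w15|grep -E "tall|pad|red"
```

```text
t 37.85 tcp [ 0.549  -0.2157  0.1091] yawY -91.86 w 0.0412 F [-0.8 -1.2 -1.9] q [ 0.34  0.43 -0.1   1.9   0.06  0.81 -1.39]
[np.float64(-0.0038), np.float64(0.0053), np.float64(0.0901), np.float64(-0.0003)]
tall 3016 px [228 259 182  63] rect 561.2 -216.1 size 68.1 17.5 ang 88.7 z 0.1209
red 1646 px [231 148  47  46] rect 601.1 -180.2 size 27.2 26.6 ang 88.8 z 0.0396
bpad 6466 px [380 204  94  75] rect 545.2 -293.2 size 67.5 55.3 ang 87.8 z 0.0074
opad 2098 px [166 205  93  74] rect 551.7 -141.2 size 64.9 51.0 ang 87.8 z 0.0075
wpad 3567 px [270 203  99  77] rect 547.3 -216.6 size 67.2 55.3 ang 88.0 z 0.0074
```

View pics/w15.png

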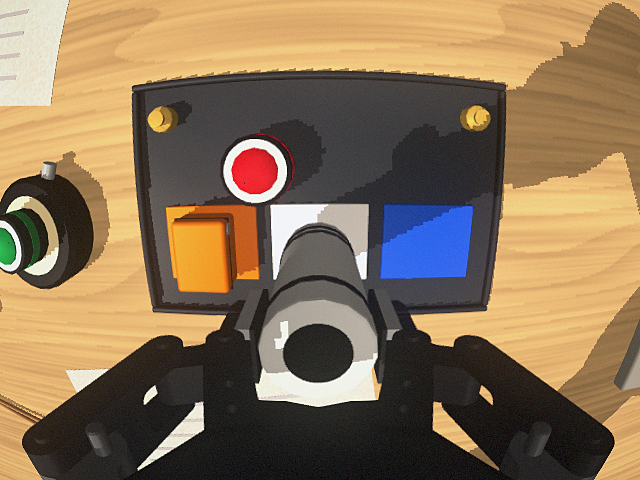

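The barrel hangs upright over the white pad (320,240), and the case and red stone are in place.

Call:
move_arm(
  targets=[
    [[0,-0.004,0.0045,0.03,0],[0,-0.004,0.0045,0.06,0],[0,-0.004,0.0045,0.08,0],[0,-0.004,0.0045,0.086,0],[0,-0.004,0.0045,0.088,0],[0,-0.004,0.0045,0.088,0]],
  ],
)

```text
time_s: 38.5
tool_pos: [0.5473, -0.2169, 0.0821]
orientation: [1.0, -0.016, -0.0, -0.0]
ft_force: [-2.6, 1.9, 6.5]
grip_width: 0.0413
finger_force: 32.1
```

Call:
move_arm(
  targets=[
    [[0,0,0,0.003,0],[0,0,0,0.003,0]],
  ],
)

```text
time_s: 38.7
tool_pos: [0.5477, -0.2171, 0.082]
orientation: [1.0, -0.016, 0.0, 0.0]
ft_force: [-4.9, 1.8, 17.8]
grip_width: 0.0412
finger_force: 33.1
```

Call:
move_arm(
  targets=[
    [[0,0,0,-0.004,0],[0,0,0,-0.004,0],[0.52,0,0,-0.004,0],[0.6,0,0,-0.004,0],[0.7,0,0,-0.004,0],[0.7,0,0,-0.04,0],[0.7,0,0,-0.14,0],[0.7,0,0,-0.26,0],[0.7,0,0,-0.38,0],[0.7,0,0,-0.42,0]],
  ],
)

```text
time_s: 39.7
tool_pos: [0.5487, -0.2175, 0.2116]
orientation: [1.0, -0.016, 0.003, 0.001]
ft_force: [-0.1, 0.5, 0.1]
grip_width: 0.0601
finger_force: 0.0
```

```bash
python3 d.py .5902 .3148 .2 88.2; python3 w.py w16|grep -E "tall"
```

```text
t 39.7 tcp [ 0.5487 -0.2175  0.2116] yawY -91.88 w 0.0601 F [-0.1  0.5  0.1] q [ 0.35  0.31 -0.1   1.82  0.04  1.01 -1.37]
[np.float64(0.0798), np.float64(-1.778), np.float64(0.0368), np.float64(-0.0005)]
tall 2988 px [286 214  62  63] rect 546.8 -216.6 size 41.1 41.2 ang 88.6 z 0.1176
```

The barrel is standing centred on white. Now the bottle.

Call:
move_arm(
  targets=[
    [[0.7,0,-0.06,0,0],[0.7,0.01,-0.18,0,0],[0.7,0.02,-0.32,0,0],[0.7,0.03,-0.46,0,0],[0.7,0.03,-0.6,0,0],[0.7,0.04,-0.74,0,0],[0.7,0.05,-0.88,0,0],[0.7,0.06,-1,0,0],[0.7,0.06,-1,0,0]],
  ],
)

```text
time_s: 40.65
tool_pos: [0.5747, 0.088, 0.2068]
orientation: [1.0, -0.013, -0.0, -0.001]
ft_force: [0.1, -1.0, 0.3]
grip_width: 0.06
finger_force: 0.0
```

Call:
move_arm(
  targets=[
    [[0.7,0,-0.14,0,0],[0.7,0.01,-0.28,0.01,0],[0.7,0.01,-0.42,0.02,0],[0.7,0.02,-0.56,0.03,0],[0.7,0.02,-0.68,0.03,0],[0.7,0.02,-0.76,0.037,0],[0.7,0.02,-0.778,0.037,0],[0.7,0.02,-0.778,0.037,0],[0.7,0.02,-0.778,0.037,0]],
  ],
)

```text
time_s: 41.55
tool_pos: [0.589, 0.3137, 0.1957]
orientation: [1.0, -0.017, -0.0, 0.0]
ft_force: [0.4, -0.0, -0.4]
grip_width: 0.0597
finger_force: 0.0
```

```bash
python3 d.py .5902 .3148 .0855 88.2; python3 w.py w17|grep -E "cap"
```

```text
t 41.55 tcp [0.589  0.3137 0.1957] yawY -91.94 w 0.0597 F [ 0.4 -0.  -0.4] q [-0.37  0.46 -0.3   1.64  0.15  1.06 -2.31]
[np.float64(0.004), np.float64(-0.0041), np.float64(0.3674), np.float64(-0.0008)]
cap 1851 px [291 221  50  51] rect 590.4 315.1 size 30.8 30.8 ang 64.9 z 0.1144
```

Call:
move_arm(
  targets=[
    [[0.7,0.004,-0.004,0.1,0],[0.7,0.004,-0.004,0.22,0],[0.7,0.004,-0.004,0.33,0],[0.7,0.004,-0.004,0.362,0],[0.5,0.004,-0.004,0.362,0],[0.3,0.004,-0.004,0.362,0],[0,0.004,-0.004,0.362,0],[0,0.004,-0.004,0.362,0],[0,0.004,-0.004,0.362,0],[0,0.004,-0.004,0.362,0]],
  ],
)

```text
time_s: 42.6
tool_pos: [0.5908, 0.3168, 0.089]
orientation: [1.0, -0.016, 0.001, -0.001]
ft_force: [-0.2, -1.7, 6.9]
grip_width: 0.0298
finger_force: 31.4
```

Call:
move_arm(
  targets=[
    [[0,0,0,-0.02,0],[0,0,0,-0.1,0],[0,0,0,-0.22,0],[0,0,0,-0.34,0],[0,0,0,-0.46,0],[0,0,0.08,-0.5,0],[0,-0.02,0.2,-0.5,0],[0,-0.04,0.34,-0.5,0],[0,-0.06,0.48,-0.5,0],[0,-0.08,0.62,-0.5,0]],
  ],
)

```text
time_s: 43.6
tool_pos: [0.5593, 0.1299, 0.2381]
orientation: [1.0, -0.016, 0.0, -0.0]
ft_force: [1.1, -0.7, -1.5]
grip_width: 0.0301
finger_force: 30.8
```

```bash
python3 d.py .5455 -.293 .235 88.2
```

```text
t 43.6 tcp [0.5593 0.1299 0.2381] yawY -91.86 w 0.0301 F [ 1.1 -0.7 -1.5] q [-0.12  0.27 -0.26  1.82  0.08  1.07 -2.02]
[np.float64(-0.0003), np.float64(1.4104), np.float64(0.0099), np.float64(-0.0003)]
```

Call:
move_arm(
  targets=[
    [[0,0,0.14,0,0],[0,0,0.28,0,0],[0,0,0.42,0,0],[0,0,0.56,0,0],[0,0,0.7,0,0],[0,0,0.84,0,0],[0,0,0.95,0,0],[0,0,1,0,0],[0,0,1,0,0]],
  ],
)

```text
time_s: 44.5
tool_pos: [0.5497, -0.1707, 0.2378]
orientation: [1.0, -0.018, 0.0, 0.0]
ft_force: [-0.4, 0.2, -0.9]
grip_width: 0.0297
finger_force: 30.7
```

Call:
move_arm(
  targets=[
    [[0,0,0.1,0,0],[0,0,0.22,0,0],[0,0,0.34,0,0],[0,0,0.4,0,0],[0,0,0.41,0.01,0],[0,0,0.41,0.01,0],[0,0,0.41,0.01,0]],
  ],
)

```text
time_s: 45.2
tool_pos: [0.5466, -0.2894, 0.2344]
orientation: [1.0, -0.015, 0.0, -0.0]
ft_force: [-0.1, 0.1, -0.9]
grip_width: 0.0302
finger_force: 30.7
```

```bash
python3 d.py .5455 -.293 .092 88.2; python3 w.py w18|grep -E "tall|pad|red"
```

```text
t 45.2 tcp [ 0.5466 -0.2894  0.2344] yawY -91.75 w 0.0302 F [-0.1  0.1 -0.9] q [ 0.42  0.33 -0.04  1.73  0.01  1.08 -1.23]
[np.float64(-0.0033), np.float64(0.0124), np.float64(0.4745), np.float64(0.0003)]
tall 2428 px [194 208  57  57] rect 546.7 -217.3 size 41.2 40.9 ang 50.1 z 0.1175
red 594 px [187 147  28  29] rect 601.2 -180.3 size 26.3 27.0 ang 30.6 z 0.0396
bpad 2894 px [289 182  66  52] rect 545.6 -292.8 size 66.5 54.0 ang 87.7 z 0.0074
opad 779 px [162 184  46  50] rect 562.9 -157.8 size 61.1 40.9 ang 32.8 z 0.0075
wpad 6924 px [ 97 282 181  90] rect 417.5 -114.2 size 92.8 270.5 ang 18.9 z 0.0001
```

Call:
move_arm(
  targets=[
    [[0,-0.003,0.012,0.03,0],[0,-0.003,0.012,0.1,0],[0,-0.003,0.012,0.21,0],[0,-0.003,0.012,0.32,0],[0,-0.003,0.012,0.4,0],[0,-0.003,0.012,0.44,0],[0,-0.003,0.012,0.45,0],[0,-0.003,0.012,0.45,0],[0,-0.003,0.012,0.45,0]],
  ],
)

```text
time_s: 46.15
tool_pos: [0.5457, -0.2952, 0.1005]
orientation: [1.0, -0.016, 0.001, 0.0]
ft_force: [0.6, 0.2, -1.0]
grip_width: 0.03
finger_force: 30.7
```

```bash
python3 d.py .5455 -.293 .092 88.2
```

```text
t 46.15 tcp [ 0.5457 -0.2952  0.1005] yawY -91.87 w 0.03 F [ 0.6  0.2 -1. ] q [ 0.42  0.48 -0.04  1.84  0.03  0.82 -1.23]
[np.float64(-0.001), np.float64(-0.0075), np.float64(0.0285), np.float64(-0.0004)]
```

Call:
move_arm(
  targets=[
    [[0,0,-0.007,0.01,0],[0,0,-0.007,0.02,0],[0,0,-0.007,0.026,0],[0,0,-0.007,0.029,0],[0,0,-0.007,0.029,0]],
  ],
)

```text
time_s: 46.65
tool_pos: [0.5459, -0.2935, 0.0918]
orientation: [1.0, -0.016, 0.001, 0.0]
ft_force: [-2.3, -0.2, 13.0]
grip_width: 0.03
finger_force: 31.9
```

Call:
move_arm(
  targets=[
    [[0,0,0,0.003,0],[0,0,0,0.003,0]],
  ],
)

```text
time_s: 46.85
tool_pos: [0.5463, -0.2937, 0.0918]
orientation: [1.0, -0.017, 0.001, 0.001]
ft_force: [-4.4, 1.6, 22.8]
grip_width: 0.03
finger_force: 32.8
```

Call:
move_arm(
  targets=[
    [[0,0,0,-0.005,0],[0,0,0,-0.005,0],[0.4,0,0,-0.005,0],[0.5,0,0,-0.005,0],[0.55,0,0,-0.005,0],[0.55,0,0,-0.04,0],[0.55,0,0,-0.14,0],[0.55,0,0,-0.26,0],[0.55,0,0,-0.38,0],[0.55,0,0,-0.46,0]],
  ],
)

```text
time_s: 47.85
tool_pos: [0.5456, -0.2932, 0.2312]
orientation: [1.0, -0.016, 0.001, 0.0]
ft_force: [-0.3, -0.4, 0.0]
grip_width: 0.047
finger_force: 0.0
```

```bash
python3 w.py w19|grep -E "cap|tall|red|bpad"; python3 - <<'E'
from station import robot
import cv2
c=robot.capture("side"); cv2.imwrite("pics/s3.png",c["pixels"][:,:,::-1])
E
```

```text
cap 1529 px [297 214  44  46] rect 544.5 -293.6 size 31.0 30.9 ang 18.1 z 0.1174
tall 2447 px [188 208  56  58] rect 546.8 -217.1 size 40.6 41.7 ang 46.5 z 0.1175
red 598 px [182 147  27  29] rect 601.0 -180.6 size 26.0 26.2 ang 41.5 z 0.0395
bpad 1651 px [284 181  67  54] rect 545.3 -292.5 size 66.4 54.9 ang 87.8 z 0.0074
```

View pics/s3.png

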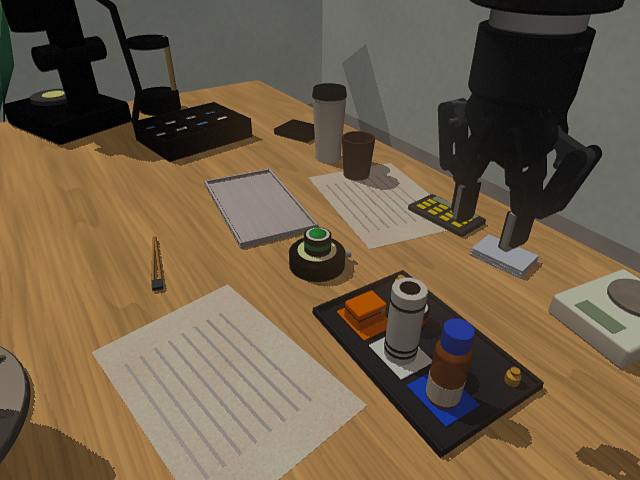

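The side view shows the stone on the stage (318,240), with the case (366,310), barrel (405,320) and bottle (452,365) upright on their pads. The gripper is clear and the tray is empty.

```bash
python3 -c "
from station import robot
print(robot.sign_off())"
```

```text
the job is handed in; nothing more can be done
None
```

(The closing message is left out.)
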